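# Shut and bolt the drive tray

## Task

The tray of the metal drive bay on the desk stands pulled out, locked by its slide. Pull the bolt knob on the bay's right side out until it clicks, press the release lever on the tray's front and push the tray fully shut, then push the knob fully home again so that it bolts the tray. Push with feeling: the bay only stands on rubber feet and must stay where it is, and leave the things round it alone.

Things in the scene. Friction and masses are not known exactly. Their poses are not given: they have to be found in the camera images.
- bay: Dark steel drive bay, a flat box 170 (x) x 200 (y) x 80 mm high, loose on four rubber feet, about 4 to 5 kg in all; a sideways shove above some 20 N may slide it along the desk, and pressing down hard on the open tray (above some 20 N) may tip it. Origin: centre of its underside, on the desk. Own axes: x points from its open front to its back, y to its left, z up. The front edge of the box is at own x = -85 mm; its right wall, with the knob, at own y = -100 mm.
- tray (a joint): Slide of the tray, in m: 0 = fully shut, 0.090 = fully out, where it starts; it moves along the bay's own x. Friction about 2 N. When out, a pawl on the release lever blocks it within about 4 mm of inward travel until the lever is pressed; after the first 20 mm of inward travel the lever may be let go. With the knob home and the tray out, the bolt stands in the tray's way and stops it after about 8 mm.
- tray_face (a point): Point on the flat outer face of the tray's grey front panel, straight above the release lever, 12 mm below the panel's top edge; moves with the tray. The panel is 190 mm wide, 58 mm high (14 to 72 mm above the desk), 8 mm thick, upright, and faces the bay's own -x. Push here (or anywhere on the panel) towards own +x.
- lever (a joint): Release lever of the tray, in rad: 0 = up (spring-returned), 0.15 = fully down. It is a paddle that swings down about a pivot 43 mm behind the panel's face; the paddle's middle sinks about 9 mm. About 3 N starts it, 6 N takes it fully down, to a firm stop; the tray is freed at about 0.09 and the lever must be held down there while the tray starts inward.
- paddle (a point): Middle of the top of the lever's black ribbed paddle, which juts 34 mm out of the front panel towards own -x (the point is 17 mm before the panel's face, about 46 mm above the desk when up). The paddle is 30 mm wide (along own y) and 5 mm thick; it travels with the tray. A fingertip that presses it down can at the same time lean on the panel behind it and push the tray in.
- knob (a joint): Slide of the bolt knob, in m: 0 = home (pushed in, bolt engaged), 0.014 = out (bolt drawn). It moves along the bay's own y, outward = own -y. A spring detent holds it at both ends: it takes about 8 to 12 N to get it out of either end's notch, then it goes easily over to the firm stop at the other end. It starts home. It can only be pushed home when the tray is either far out or shut to within about 3 mm.
- knob_face (a point): Centre of the flat outer face of the knob's round aluminium head, 45 mm above the desk; moves with the knob. The head is 36 mm in diameter and 12 mm thick, with 3 mm bevelled edges, with its axis along own y, its face towards own -y.
- knob_neck (a point): Point on the knob's axis half-way between wall and head when home, moves with the knob. The neck is 10 mm in diameter; when home the clear gap between the bay's wall and the back of the head is 26 mm (21 mm over the round bush, 26 mm in diameter, that stands 5 mm proud of the wall round the neck), 25 mm from this point to the face; open from above, so a fingertip can be put down behind the head, over the neck, and pull outward.
- mug: White mug, 92 x 127 x 95 mm, loose, a bystander; origin at the underside.
- stapler: Stapler, 148 x 37 x 40 mm, loose, a bystander; origin at the underside.
- calculator: Calculator, 125 x 76 x 14 mm, loose, a bystander; origin at the underside.
- sticky_pad: Yellow sticky pad, 76 x 76 x 18 mm, loose, a bystander; origin at the underside.

How it is judged (in metres and radians):
On the way, in this order (a step that is already met when the one before it is completed fails the run):
1. the knob is drawn out to its click (value of joint knob above 0.0115 m), for 0.2 s.
2. the tray is fully shut (value of joint tray below 0.003 m), for 0.2 s.
3. the knob is pushed home (value of joint knob below 0.0025 m and value of joint tray below 0.003 m), for 0.2 s.
At the end, for the whole second after the job is handed in: The tray is shut (within 3 mm), the knob is home (within 2.5 mm), the lever is up again, and the bay stands level and at rest within 10 mm of where it stood (all of step 3 and value of joint lever below 0.03 rad and distance of bay from where it was at the start of the episode below 0.01 m and angle between bay's own z axis and vertical below 0.03 rad and linear speed of bay below 0.01 m/s); the robot touches nothing.
It fails at once if the bay is shoved more than 15 mm along the desk (distance of bay from where it was at the start of the episode above 0.015 m).
It fails at once if the bay is tipped (angle between bay's own z axis and vertical above 0.12 rad).
It fails at once if the mug, stapler, calculator or sticky pad is pushed more than 30 mm from its place (distance of any of mug, stapler, calculator, sticky_pad from where it was at the start of the episode above 0.03 m).
It also fails if it takes over 58 s, if anything falls off the work surface, if the arm or the gripper's body presses on something with over 40 N, if the wrist force passes 120 N, or if a joint passes its speed limit or range.

## Robot

A 6-joint arm with a two-finger parallel gripper is mounted at the origin on a cart in front of the work surface, level with it; the furniture and walls round the work are solid. World frame = base frame: x ahead of the robot, y to its left, z up, the work surface at z = 0. Lengths are in mm, angles in rad, forces in N, time in s.
With the tool pointing down it reaches from about 300 to 775 mm from the base axis. Payload 14.6 kg.
Tool frame: the origin (TCP) lies between the finger pads; the fingertips stand 8 mm ahead of it and the grasp point (between the pads) lies 11 mm behind it; y points along the fingers, x is the direction in which the jaws open and shut, and the axes are right-handed (so a half turn about y gives the same grasp; the last joint's range is limited). The gripper opens to 94 mm and grips with 3 to 60 N. Pads are 16 mm wide; open, the fingers measure 119 mm over their backs; the gripper's body (75 mm by 177 mm) begins 78 mm behind the grasp point.
Start: joints at [1.048, 0.3, 1.521, -0, 1.321, -0.067], TCP at [242.095, 493.841, 213.446] pointing down, gripper open.
Joint ranges: [-3.03, 3.03], [-0.79, 2.21], [0.23, 2.52], [-1.04, 4.18], [0, 3.07], [-2.55, 2.55]. Speed limits (rad/s): [2.22, 2.22, 2.57, 3.14, 3.14, 3.14].

## Interface

Orientations are given as [roll, pitch, yaw] about the fixed x, y, z axes, in that order (R = Rz(yaw) Ry(pitch) Rx(roll)).
In Python, from cell import read_state, imaging, order gives the robot as it stands. The module is installed in compiled form; this text tells all that it offers.
- The arm moves only by the shell command python3 -m handwheel 'ROWS' [FORCE]. ROWS is JSON, a list that holds one entry, the list of rows, each a list of 7 numbers: the shift along the tool's x, y, z in mm, then the turn, a rotation vector about the tool's x, y, z in degrees, then the opening, from -1 (shut) to 1 (fully open), so that 0 is half open. A call has 1 to 5 rows; each row is the pose to reach, as a shift and turn from the pose measured when the call began, along the tool's axes at that moment; what a row does not reach only later rows make up. A row lasts 1/12 s, in which the tool goes at most 41.7 mm and 7.16 degrees, less where a joint would pass 70% of its speed; a pose out of reach is approached as far as the arm can. A call with a gripper value outside its range is refused whole. The fingers move at their own pace and stop on an object; FORCE is the grip in N (left out, the last holds). Time passes only in rows, so rows that repeat a pose let the fingers close. It gives the time, the measured TCP pose, the force and the opening at its end, in the units of the state.
- read_state(): the state, without advancing time (a new reading comes with each control period).
- imaging.camera(name): name is "scene" or "top"; returns (picture, depth): 480x640x3 uint8, red, green, blue; 480x640 float32, mm along the optical axis (not along the pixel's ray), 0 where there is no reading.
- imaging.get_calibration(name): a dict with "mtx" (3x3 intrinsics, pixels), "world_from_camera" (4x4, takes a point from camera to world coordinates). Camera axes: x right, y down, z forward; pixel columns grow to the right and rows downward; lengths in mm; the calibration is good to about 2 mm. A picture is of the moment at which its call begins. get_calibration takes no time and is no camera call.
- order.sign_off(): hands the job in, once; it reports no verdict.
The state is a dict: "clock": time; "joints": joint angles; "qd": joint speeds; "effort": joint torques, N m; "eef_pos": TCP position; "eef_rot": TCP orientation; "wrist_force": force on the tool from outside, world axes, zero at the start; "moment": the same for the moment, N m; "finger_gap": finger opening in mm.
Only numpy, scipy, OpenCV 4.12 (cv2) and the standard library are available. Lean on these libraries where they do the work, as an engineer would, in place of code of your own. Each camera call takes 0.05 s, during which the arm holds its last target.

## Working session

There is one attempt and no reset: what is moved stays moved. The work goes in short steps, Python scripts to look and compute and a shell command to move; the robot and the scene stay as the last step left them, time stands still between calls to the robot, and variables do not carry over. Pictures are saved under pics/ and viewed, and the job is handed in when it is done.

```bash
mkdir -p pics; ls; python3 - <<'E'
from cell import read_state, imaging, order
import cv2,numpy as np
print(read_state())
for n in("scene","top"):
    p,d=imaging.camera(n); cv2.imwrite(f"pics/{n}0.png",p[:,:,::-1]); np.save(f"{n}0_d.npy",d); np.save(f"{n}0_p.npy",p)
    c=imaging.get_calibration(n); print(n,c["mtx"],c["world_from_camera"])
E
```

```text
pics
{'clock': 0.0, 'joints': array([ 1.04839436e+00,  3.00463799e-01,  1.52155831e+00,  4.06537985e-05,
        1.32071482e+00, -6.65862966e-02]), 'qd': array([-2.37331513e-05,  6.54259677e-04,  5.84634120e-04, -2.00372254e-05,
       -1.25598522e-03, -8.01804011e-04]), 'effort': array([-9.36757569e-04, -5.31808090e+01, -3.52743566e+01,  7.07876240e-02,
        2.44035391e-02, -1.32166692e-04]), 'eef_pos': array([241.96987979, 493.63774067, 212.89996823]), 'eef_rot': array([-1.57068090e+00,  1.13911354e-03,  1.11497064e+00]), 'wrist_force': array([ 0.16552226,  0.04287046, -0.41611803]), 'moment': array([-0.0028262 , -0.02427081, -0.06235221]), 'finger_gap': 94.1214442379616}
scene [[552.29731606   0.         315.82225374]
 [  0.         552.29731606 238.57930307]
 [  0.           0.           1.        ]] [[ 8.61522378e-01 -3.22419678e-01  3.92204977e-01 -1.49839681e+01]
 [-5.07505799e-01 -5.69282091e-01  6.46804271e-01 -9.38927277e+02]
 [ 1.47328449e-02 -7.56282653e-01 -6.54079117e-01  1.00811987e+03]
 [ 0.00000000e+00  0.00000000e+00  0.00000000e+00  1.00000000e+00]]
top [[575.97979567   0.         324.86867737]
 [  0.         575.97979567 239.7697344 ]
 [  0.           0.           1.        ]] [[ 6.23335992e-03 -9.89801142e-01  1.42319514e-01  3.28261582e+02]
 [-9.99864349e-01 -3.99936052e-03  1.59777298e-02 -4.33093388e+01]
 [-1.52455882e-02 -1.42399804e-01 -9.89691805e-01  1.34257981e+03]
 [ 0.00000000e+00  0.00000000e+00  0.00000000e+00  1.00000000e+00]]
```

View pics/scene0.png

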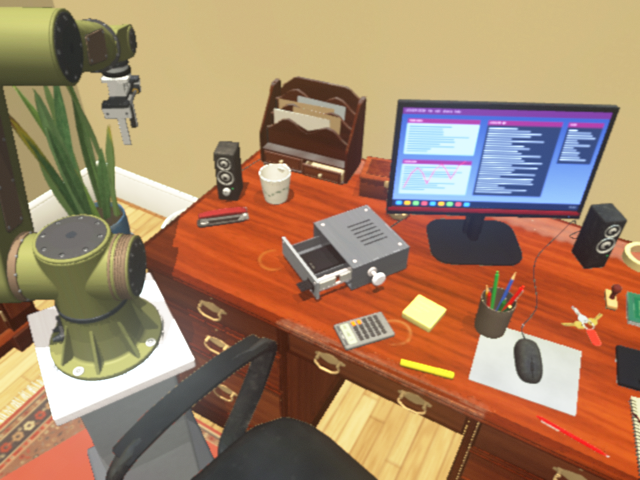

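View pics/top0.png

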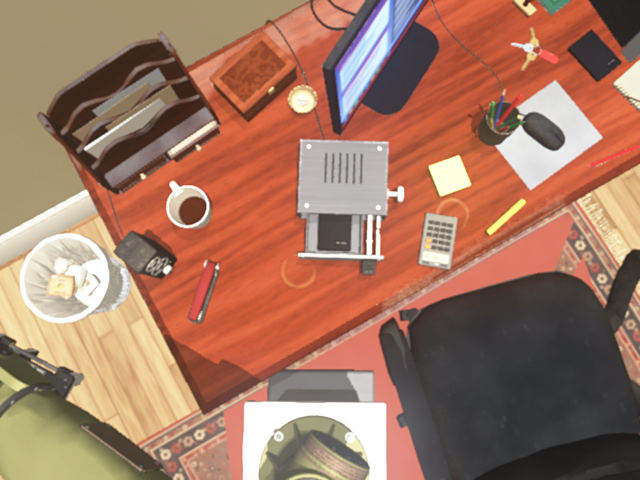

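The scene view shows the bay mid-desk at about (345,250), with the knob at (376,277). In the top view the box's top spans (298–388, 140–215), the panel is at row ~257, the paddle at (369,267) and the knob head at (402,194). I'll measure these now.

```bash
cat > h.py <<'E'
from cell import read_state, imaging, order
import cv2,numpy as np
C={n:imaging.get_calibration(n) for n in("scene","top")}
def ray(n,u,v):
    T=C[n]["world_from_camera"];d=T[:3,:3]@np.linalg.inv(C[n]["mtx"])@np.array([u,v,1.]);return T[:3,3],d
def onz(n,u,v,z):
    o,d=ray(n,u,v);return o+d*(z-o[2])/d[2]
def cloud(n,D):
    v,u=np.mgrid[0:480,0:640];T=C[n]["world_from_camera"]
    P=np.stack([u,v,np.ones_like(u)],-1)@np.linalg.inv(C[n]["mtx"]).T*D[...,None]
    return P@T[:3,:3].T+T[:3,3]
def proj(n,p):
    T=np.linalg.inv(C[n]["world_from_camera"]);q=C[n]["mtx"]@(T[:3,:3]@np.asarray(p,float)+T[:3,3]);return q[:2]/q[2]
def snap(tag,n,u0,v0,u1,v1):
    p,d=imaging.camera(n);np.save(f"{tag}_d.npy",d);np.save(f"{tag}_p.npy",p)
    s=min(800/(u1-u0),600/(v1-v0));cv2.imwrite(f"pics/{tag}.png",cv2.resize(p[v0:v1,u0:u1,::-1],None,fx=s,fy=s,interpolation=cv2.INTER_CUBIC));return p,d
E
python3 - <<'E'
from h import *
p=np.load("top0_p.npy");d=np.load("top0_d.npy");P=cloud("top",d)
# box top: z 70..92
m=((P[...,2]>72)&(P[...,2]<92)).astype(np.uint8); m[:, :280]=0;m[:,395:]=0;m[:130]=0;m[225:]=0
n,l,st,_=cv2.connectedComponentsWithStats(m);k=1+np.argmax(st[1:,4]);ys,xs=np.where(l==k)
Q=P[l==k];print(st[k],Q[:,2].mean())
print(cv2.minAreaRect(Q[:,:2].astype(np.float32)))
w=p[280:290,300:310]
for (u,v) in[(402,194),(398,194),(369,267),(340,257),(300,257),(380,255)]:print(u,v,P[v,u].round(1))
for t,n,b in(("tc","top",(285,125,425,285)),("sc","scene",(270,195,420,310))):
    q=(np.load(n+"0_p.npy"))[b[1]:b[3],b[0]:b[2],::-1];s=min(800/(b[2]-b[0]),600/(b[3]-b[1]));cv2.imwrite(f"pics/{t}.png",cv2.resize(q,None,fx=s,fy=s,interpolation=cv2.INTER_CUBIC));print(s)
E
```

```text
[ 297  139   91   77 6540] 80.98997700910596
((654.3969116210938, -61.635894775390625), (200.13485717773438, 172.02317810058594), 88.2720947265625)
402 194 [ 618.1 -197.    61.6]
398 194 [ 617.6 -187.7   63.6]
369 267 [ 453.1 -122.4   45.5]
340 257 [472.6 -56.6  71. ]
300 257 [474.4  33.4  51.9]
380 255 [ 477.2 -145.2   73. ]
3.75
5.217391304347826
```

```bash
ls pics
```

```text
sc.png
scene0.png
tc.png
top0.png
```

View pics/tc.png

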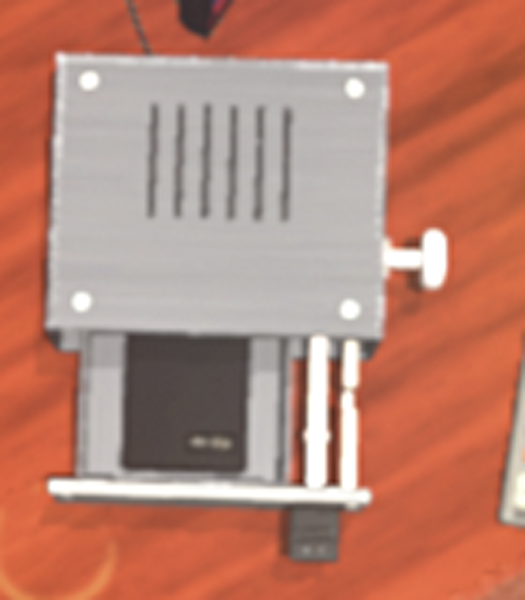

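View pics/sc.png

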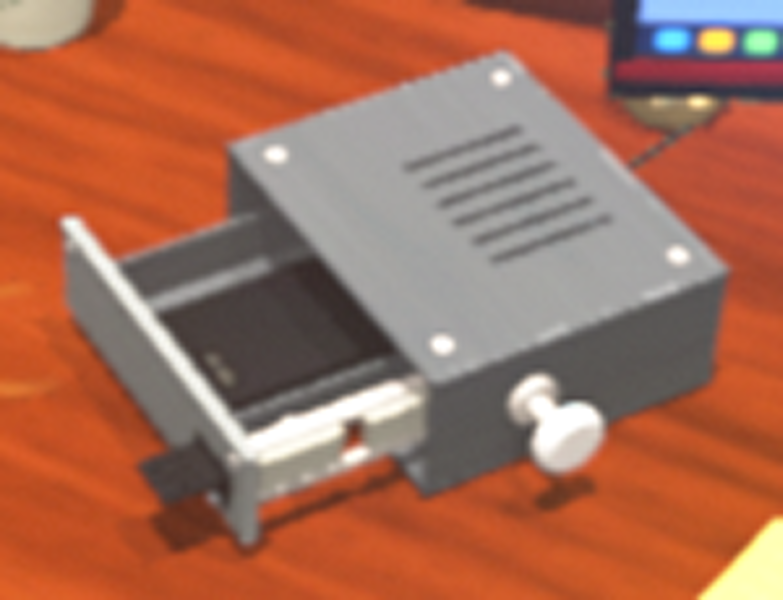

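```bash
python3 - <<'E'
from h import *
p=np.load("top0_p.npy");d=np.load("top0_d.npy");P=cloud("top",d)
# knob cells
m=(P[...,2]>25)&(P[...,2]<75);m[:180]=0;m[210:]=0;m[:,:389]=0;m[:,412:]=0
Q=P[m];print(len(Q),Q.min(0),Q.max(0))
for v in range(184,206,2):print(v,[tuple(P[v,u].round(0).astype(int)) for u in range(388,410,2)])
# paddle dark
for v in range(256,278,2):print(v,[tuple(P[v,u].round(0).astype(int)) for u in range(358,380,3)])
# panel top edge
m=(P[...,2]>66)&(P[...,2]<78);m[:240]=0;m[270:]=0;m[:,:290]=0;m[:,390:]=0
Q=P[m];print(cv2.minAreaRect(Q[:,:2].astype(np.float32)))
m=((P[...,2]>74)&(P[...,2]<88)).astype(np.uint8); m[:, :280]=0;m[:,395:]=0;m[:130]=0;m[225:]=0
ys,xs=np.where(m>0);
B=cv2.minAreaRect(np.c_[xs,ys].astype(np.float32));print([onz("top",*q,80).round(1) for q in cv2.boxPoints(B)])
for n in("mug",):pass
E
```

```text
123 [ 604.97503066 -197.85298541   44.69042273] [ 640.45823165 -168.38828212   67.54055914]
184 [(np.int64(656), np.int64(-171), np.int64(-1)), (np.int64(656), np.int64(-176), np.int64(1)), (np.int64(656), np.int64(-181), np.int64(3)), (np.int64(656), np.int64(-185), np.int64(2)), (np.int64(658), np.int64(-191), np.int64(-7)), (np.int64(656), np.int64(-195), np.int64(0)), (np.int64(657), np.int64(-200), np.int64(-3)), (np.int64(657), np.int64(-205), np.int64(-2)), (np.int64(656), np.int64(-209), np.int64(2)), (np.int64(657), np.int64(-215), np.int64(-3)), (np.int64(657), np.int64(-219), np.int64(-1))]
186 [(np.int64(651), np.int64(-171), np.int64(2)), (np.int64(652), np.int64(-176), np.int64(-3)), (np.int64(651), np.int64(-181), np.int64(3)), (np.int64(651), np.int64(-185), np.int64(1)), (np.int64(653), np.int64(-191), np.int64(-5)), (np.int64(640), np.int64(-190), np.int64(46)), (np.int64(640), np.int64(-194), np.int64(50)), (np.int64(653), np.int64(-205), np.int64(-4)), (np.int64(652), np.int64(-209), np.int64(0)), (np.int64(651), np.int64(-214), np.int64(3)), (np.int64(650), np.in
[... 8356 characters left out ...]
4(43)), (np.int64(441), np.int64(-141), np.int64(2)), (np.int64(441), np.int64(-148), np.int64(2))]
276 [(np.int64(436), np.int64(-99), np.int64(3)), (np.int64(436), np.int64(-107), np.int64(-2)), (np.int64(437), np.int64(-114), np.int64(-5)), (np.int64(436), np.int64(-120), np.int64(4)), (np.int64(436), np.int64(-127), np.int64(2)), (np.int64(436), np.int64(-134), np.int64(5)), (np.int64(437), np.int64(-142), np.int64(-3)), (np.int64(437), np.int64(-148), np.int64(-1))]
((476.2498474121094, -56.32316589355469), (186.5533905029297, 8.993491172790527), 88.42151641845703)
[array([570.7,  40.3,  80. ]), array([742.,  38.,  80.]), array([ 736.6, -164.6,   80. ]), array([ 565.9, -158.5,   80. ])]
```

```bash
cat > go.py <<'E'
import sys
from h import *
from scipy.spatial.transform import Rotation as R
YAW=np.radians(-1.7)
def rel(p,yawdeg=-1.7,R_t=None):
    s=read_state();R0=R.from_euler('xyz',s["eef_rot"])
    Rt=R_t or R.from_euler('xyz',[-np.pi/2,0,np.radians(yawdeg)])
    print("clock %.2f pos"%s["clock"],s["eef_pos"].round(1),"F",s["wrist_force"].round(1),"gap %.1f"%s["finger_gap"])
    print("shift",R0.inv().apply(np.array(p)-s["eef_pos"]).round(1),"turn",np.degrees((R0.inv()*Rt).as_rotvec()).round(2))
if __name__=="__main__": a=list(map(float,sys.argv[1:]));rel(a[:3],*(a[3:4]))
E
python3 go.py 621 -176 150
```

```text
clock 0.10 pos [242.  493.6 213. ] F [-0.6  0.5  0.3] gap 93.6
shift [-434.4   63.3 -635.1] turn [ 3.000e-02  6.559e+01 -6.000e-02]
```

```bash
python3 -m handwheel '[[[-23,0,-33,0,7,0,-0.55],[-46,0,-66,0,14,0,-0.55],[-69,0,-99,0,21,0,-0.55],[-92,0,-132,0,28,0,-0.55],[-115,0,-165,0,35,0,-0.55]]]'; python3 go.py 621 -176 150
```

```text
clock: 0.52
eef_pos: [339.8, 316.0, 212.9]
eef_rot: [-1.571, 0.001, 0.499]
wrist_force: [1.0, 0.4, -0.2]
finger_gap: 63.9
clock 0.52 pos [339.8 316.  212.9] F [ 1.   0.4 -0.2] gap 63.9
shift [  11.8   63.2 -566.5] turn [ 0.05 30.27 -0.06]
```

```bash
python3 -m handwheel '[[[0,0,-40,0,6,0,-0.55],[0,0,-80,0,12,0,-0.55],[0,0,-120,0,18,0,-0.55],[0,0,-160,0,24,0,-0.55],[0,0,-200,0,30,0,-0.55]]]'; python3 go.py 621 -176 150
```

```text
clock: 0.93
eef_pos: [435.9, 138.4, 213.0]
eef_rot: [-1.572, 0.001, -0.03]
wrist_force: [0.9, 0.6, -0.4]
finger_gap: 30.6
clock 0.93 pos [435.9 138.4 213. ] F [ 0.9  0.6 -0.4] gap 30.6
shift [ 194.6   63.2 -308.6] turn [ 0.06 -0.03 -0.04]
```

```bash
python3 -m handwheel '[[[22,0,-34,0,0,0,-0.55],[44,0,-68,0,0,0,-0.55],[66,0,-102,0,0,0,-0.55],[88,0,-136,0,0,0,-0.55],[110,0,-170,0,0,0,-0.55]]]'; python3 go.py 621 -176 150
```

```text
clock: 1.35
eef_pos: [541.2, -36.9, 212.9]
eef_rot: [-1.572, 0.001, -0.03]
wrist_force: [1.1, 0.4, -0.3]
finger_gap: 21.5
clock 1.35 pos [541.2 -36.9 212.9] F [ 1.1  0.4 -0.3] gap 21.5
shift [  84.    62.9 -136.5] turn [ 0.06 -0.04 -0.06]
```

```bash
python3 -m handwheel '[[[28,0,-38,0,0,0,-0.55],[56,10,-76,0,0,0,-0.55],[84,30,-114,0,0,0,-0.55],[84,55,-138,0,0,0,-0.55],[84,63,-138,0,0,0,-0.55]]]'; python3 go.py 621 -176 150
```

```text
clock: 1.77
eef_pos: [620.9, -181.4, 146.7]
eef_rot: [-1.572, 0.004, -0.033]
wrist_force: [-1.0, 0.9, -0.6]
finger_gap: 21.5
clock 1.77 pos [ 620.9 -181.4  146.7] F [-1.   0.9 -0.6] gap 21.5
shift [-0.1 -3.3  5.4] turn [ 0.05 -0.2  -0.2 ]
```

```bash
python3 -m handwheel '[[[0,0,5,0,0,0,-0.55],[0,0,5,0,0,0,-0.55]]]'; python3 - <<'E'
from h import *
snap("s1","scene",310,190,430,290);snap("t1","top",285,125,445,245)
E
python3 go.py 621 -176 150
```

```text
clock: 1.93
eef_pos: [620.4, -176.0, 145.3]
eef_rot: [-1.571, 0.006, -0.034]
wrist_force: [-0.5, 0.1, 0.3]
finger_gap: 21.3
clock 2.03 pos [ 621.3 -175.3  147.9] F [ 0.1 -0.3 -0.1] gap 21.0
shift [-0.3 -2.1 -0.8] turn [ 0.06 -0.14 -0.13]
```

View pics/s1.png

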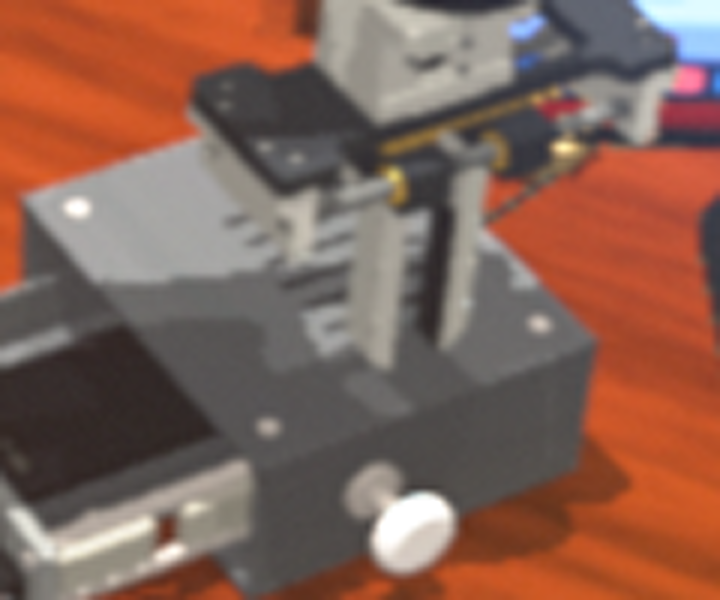

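View pics/t1.png

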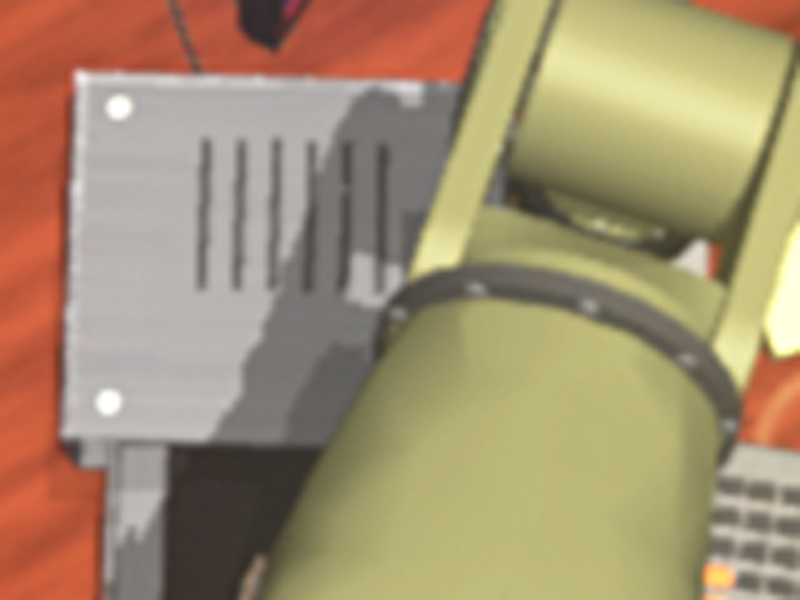

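Fingers are aligned along the bay's x, straddling the neck. Going down to just above the knob head for a look.

```bash
python3 -m handwheel '[[[0,20,0,0,0,0,-0.55],[0,40,0,0,0,0,-0.55],[0,60,-1,0,0,0,-0.55],[0,70,-1,0,0,0,-0.55],[0,70,-1,0,0,0,-0.55]]]'; python3 - <<'E'
from h import *
snap("s2","scene",330,220,410,290)
for p in [(621,-160.6,45),(621,-186.6,45),(621,-198.6,45),(621,-198.6,63),(621,-186.6,63)]:print(((proj("scene",p)-[330,220])*8.57).round(0))
E
python3 go.py 621 -176 46
```

```text
clock: 2.45
eef_pos: [620.6, -175.2, 77.2]
eef_rot: [-1.571, 0.004, -0.031]
wrist_force: [0.3, 0.4, -0.4]
finger_gap: 20.7
[353. 434.]
[405. 489.]
[429. 514.]
[435. 470.]
[410. 444.]
clock 2.50 pos [ 621.2 -175.5   78.6] F [ 1.3 -1.  -0.1] gap 21.2
shift [-0.1 32.6 -0.5] turn [ 0.06 -0.09 -0.13]
```

View pics/s2.png

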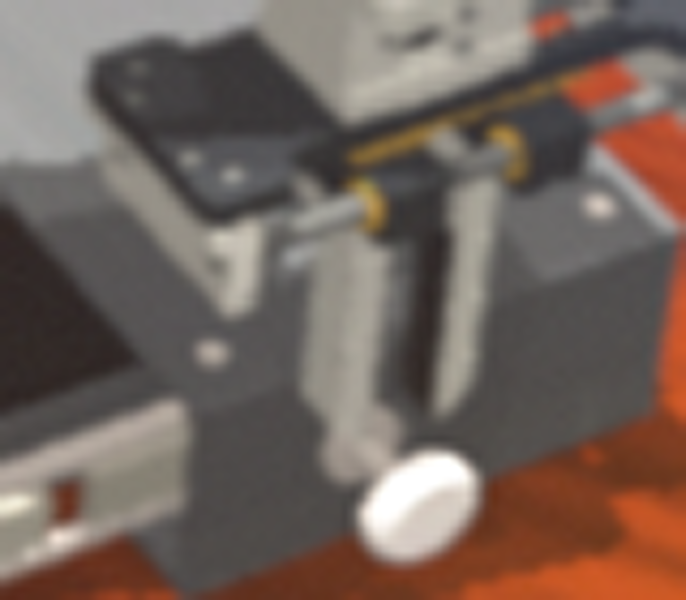

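Both fingers straddle the neck (head centre at about (418,507) in the crop). Lowering.

```bash
python3 -m handwheel '[[[0,5,0,0,0,0,-0.55],[0,10,0,0,0,0,-0.55],[0,15,0,0,0,0,-0.55],[0,19,0,0,0,0,-0.55],[0,19,0,0,0,0,-0.55]]]'; python3 go.py 621 -176 46
```

```text
clock: 2.92
eef_pos: [620.9, -175.5, 58.8]
eef_rot: [-1.572, 0.003, -0.031]
wrist_force: [-0.1, -1.1, -0.0]
finger_gap: 21.5
clock 2.92 pos [ 620.9 -175.5   58.8] F [-0.1 -1.1 -0. ] gap 21.5
shift [ 0.2 12.8 -0.5] turn [ 0.04 -0.09 -0.19]
```

```bash
python3 -m handwheel '[[[0,5,0,0,0,0,-0.55],[0,10,0,0,0,0,-0.55],[0,14,0,0,0,0,-0.55],[0,14,0,0,0,0,-0.55]]]'; python3 go.py 621 -176 46
```

```text
clock: 3.25
eef_pos: [620.4, -175.4, 43.6]
eef_rot: [-1.571, 0.005, -0.031]
wrist_force: [-1.4, -0.8, -0.7]
finger_gap: 21.3
clock 3.25 pos [ 620.4 -175.4   43.6] F [-1.4 -0.8 -0.7] gap 21.3
shift [ 0.6 -2.4 -0.6] turn [ 0.02 -0.09 -0.27]
```

```bash
python3 -m handwheel '[[[0,0,-1,0,0,0,-0.55],[0,0,-2,0,0,0,-0.55],[0,0,-3,0,0,0,-0.55],[0,0,-4,0,0,0,-0.55]]]'; python3 -m handwheel '[[[0,0,-1.5,0,0,0,-0.55],[0,0,-3,0,0,0,-0.55]]]'
```

```text
clock: 3.58
eef_pos: [620.2, -178.9, 43.6]
eef_rot: [-1.57, 0.005, -0.031]
wrist_force: [0.1, 7.6, -0.6]
finger_gap: 21.4
clock: 3.75
eef_pos: [620.2, -180.5, 43.6]
eef_rot: [-1.568, 0.005, -0.031]
wrist_force: [-0.4, 10.5, 1.4]
finger_gap: 21.2
```

```bash
python3 -m handwheel '[[[0,0,-1.5,0,0,0,-0.55],[0,0,-3,0,0,0,-0.55]]]'; python3 -m handwheel '[[[0,0,-1.5,0,0,0,-0.55],[0,0,-3,0,0,0,-0.55]]]'
```

```text
clock: 3.92
eef_pos: [620.1, -182.3, 43.6]
eef_rot: [-1.566, 0.006, -0.03]
wrist_force: [-0.9, 8.7, 0.3]
finger_gap: 21.2
clock: 4.08
eef_pos: [620.1, -184.4, 43.7]
eef_rot: [-1.565, 0.006, -0.029]
wrist_force: [-0.1, 6.9, -0.3]
finger_gap: 21.4
```

```bash
python3 -m handwheel '[[[0,0,-1.5,0,0,0,-0.55],[0,0,-3,0,0,0,-0.55],[0,0,-4.5,0,0,0,-0.55]]]'; python3 -m handwheel '[[[0,0,-1.5,0,0,0,-0.55],[0,0,-3,0,0,0,-0.55]]]'
```

```text
clock: 4.33
eef_pos: [620.0, -188.7, 43.7]
eef_rot: [-1.564, 0.006, -0.029]
wrist_force: [-0.7, 2.4, -0.6]
finger_gap: 21.3
clock: 4.5
eef_pos: [619.8, -191.8, 43.7]
eef_rot: [-1.564, 0.006, -0.029]
wrist_force: [-0.5, 12.4, 0.5]
finger_gap: 21.4
```

```bash
python3 -m handwheel '[[[0,0,-0.5,0,0,0,-0.55],[0,0,-0.5,0,0,0,-0.55]]]'; python3 -m handwheel '[[[0,0,2,0,0,0,-0.55],[0,0,3.5,0,0,0,-0.55],[0,0,3.5,0,0,0,-0.55]]]'; python3 - <<'E'
from h import *
snap("s3","scene",330,220,410,290)
E
```

```text
clock: 4.67
eef_pos: [619.9, -191.6, 43.7]
eef_rot: [-1.563, 0.007, -0.029]
wrist_force: [-1.3, 6.7, 1.0]
finger_gap: 21.0
clock: 4.92
eef_pos: [620.1, -188.3, 43.9]
eef_rot: [-1.564, 0.006, -0.029]
wrist_force: [-0.1, -0.5, -0.7]
finger_gap: 21.4
```

View pics/s3.png

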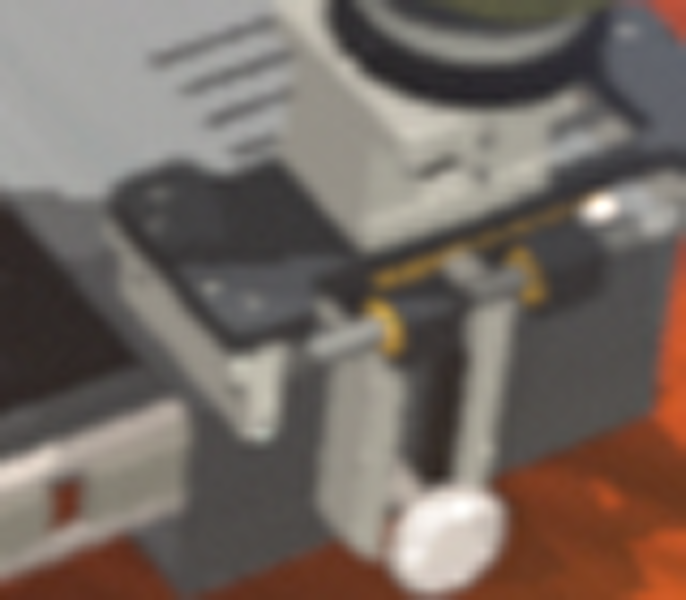

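The head has moved about (28,30) crop px, which is about 14 mm, so the knob is out and the bay hasn't moved. Next is the lever.

```bash
python3 -m handwheel '[[[0,-20,0,0,0,0,-0.55],[0,-45,0,0,0,0,-0.55],[0,-70,0,0,0,0,-0.55],[0,-86,0,0,0,0,-0.55],[0,-86,0,0,0,0,-0.55]]]'; python3 go.py 450 -121 90
```

```text
clock: 5.38
eef_pos: [621.9, -189.8, 134.0]
eef_rot: [-1.566, 0.0, -0.029]
wrist_force: [0.1, 0.0, 0.0]
finger_gap: 21.2
clock 5.38 pos [ 621.9 -189.8  134. ] F [0.1 0.  0. ] gap 21.2
shift [-173.8   44.4   63.5] turn [-0.29  0.03 -0.02]
```

```bash
python3 -m handwheel '[[[-36,0,13,0,0,0,-1],[-72,0,26,0,0,0,-1],[-108,0,39,0,0,0,-1],[-144,0,52,0,0,0,-1],[-174,0,63.5,0,0,0,-1]]]' 20; python3 -m handwheel '[[[0,8,0,0,0,0,-1],[0,30,0,0,0,0,-1],[0,44,0,0,0,0,-1],[0,44,0,0,0,0,-1]]]'; python3 - <<'E'
from h import *
snap("s4","scene",275,220,375,295)
for p in [(471.5,-121,60),(455,-121,46),(455,-106,46),(455,-136,46)]:print(((proj("scene",p)-[275,220])*8).round(0))
E
python3 go.py 454 -121 56
```

```text
clock: 5.8
eef_pos: [447.2, -120.5, 133.3]
eef_rot: [-1.565, 0.002, -0.029]
wrist_force: [-0.1, -0.1, 0.5]
finger_gap: 0.4
clock: 6.13
eef_pos: [445.8, -119.9, 86.5]
eef_rot: [-1.564, 0.006, -0.03]
wrist_force: [-0.5, -0.4, -1.0]
finger_gap: 0.5
[294. 460.]
[246. 512.]
[222. 482.]
[271. 543.]
clock 6.18 pos [ 446.5 -120.2   88. ] F [ 0.2  0.2 -0.4] gap 0.7
shift [ 7.6 31.9 -0.8] turn [-0.35  0.   -0.26]
```

View pics/s4.png

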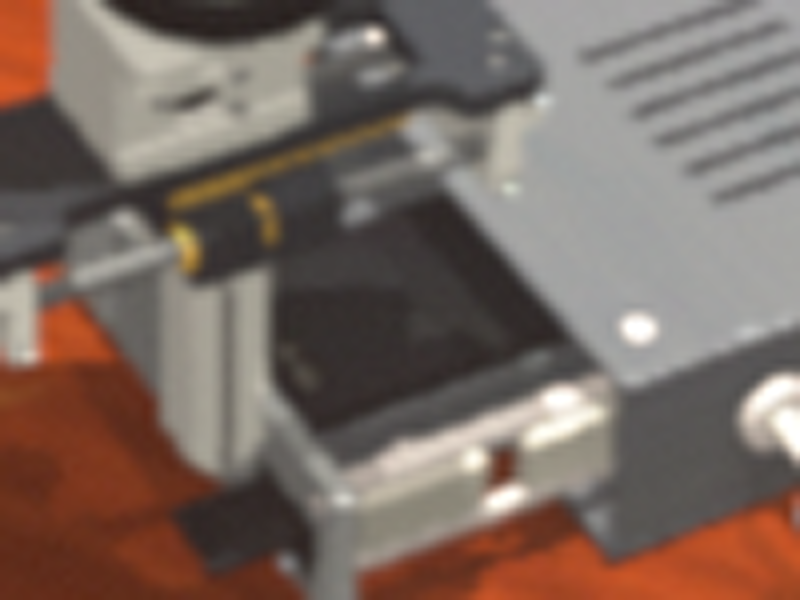

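The closed fingertips are above the paddle, just in front of the panel. Lowering onto the paddle.

```bash
python3 -m handwheel '[[[3,8,0,0,0,0,-1],[6,16,0,0,0,0,-1],[8,24,-1,0,0,0,-1],[8,29,-1,0,0,0,-1],[8,29,-1,0,0,0,-1]]]';  python3 -m handwheel '[[[0,3,0,0,0,0,-1],[0,6,0,0,0,0,-1],[0,6,0,0,0,0,-1]]]'
```

```text
clock: 6.6
eef_pos: [453.9, -121.1, 57.6]
eef_rot: [-1.564, 0.006, -0.03]
wrist_force: [0.4, 0.4, 0.6]
finger_gap: 0.1
clock: 6.85
eef_pos: [454.0, -121.1, 51.5]
eef_rot: [-1.564, 0.006, -0.03]
wrist_force: [-1.6, 0.2, 2.7]
finger_gap: 0.5
```

```bash
python3 -m handwheel '[[[0,2,0,0,0,0,-1],[0,4,0,0,0,0,-1],[0,5,0,0,0,0,-1]]]';  python3 -m handwheel '[[[0,2,0,0,0,0,-1],[0,4,0,0,0,0,-1],[0,4,0,0,0,0,-1]]]'
```

```text
clock: 7.1
eef_pos: [454.3, -121.2, 46.8]
eef_rot: [-1.564, 0.005, -0.03]
wrist_force: [-0.1, -0.2, 6.2]
finger_gap: 0.3
clock: 7.35
eef_pos: [455.4, -121.4, 44.0]
eef_rot: [-1.565, 0.002, -0.03]
wrist_force: [-1.6, 2.8, 22.1]
finger_gap: 0.4
```

```bash
python3 -m handwheel '[[[0,-1,0,0,0,0,-1],[0,-1,0,0,0,0,-1]]]';  python3 -m handwheel '[[[1.5,0,0,0,0,0,-1],[3,0,0,0,0,0,-1],[4.5,0,0,0,0,0,-1]]]'
```

```text
clock: 7.52
eef_pos: [456.1, -121.4, 45.9]
eef_rot: [-1.565, 0.0, -0.03]
wrist_force: [1.1, 2.2, 5.8]
finger_gap: 0.4
clock: 7.77
eef_pos: [460.8, -121.4, 46.2]
eef_rot: [-1.565, -0.0, -0.03]
wrist_force: [-2.1, 1.1, 5.7]
finger_gap: 0.2
```

```bash
python3 -m handwheel '[[[1.5,0.3,0,0,0,0,-1],[3,0.3,0,0,0,0,-1],[4.5,0.3,0,0,0,0,-1]]]';  python3 -m handwheel '[[[1.5,0,0,0,0,0,-1],[3,0,0,0,0,0,-1],[4.5,0,0,0,0,0,-1]]]'
```

```text
clock: 8.02
eef_pos: [465.4, -121.5, 46.2]
eef_rot: [-1.565, -0.001, -0.03]
wrist_force: [-2.3, 0.7, 6.2]
finger_gap: 0.8
clock: 8.27
eef_pos: [470.0, -121.6, 46.5]
eef_rot: [-1.565, -0.001, -0.03]
wrist_force: [-2.0, 1.1, 5.4]
finger_gap: 0.8
```

The tray is sliding in at about 2 N. I'll keep going.

```bash
python3 -m handwheel '[[[2,0.3,0,0,0,0,-1],[4,0.3,0,0,0,0,-1],[6,0.3,0,0,0,0,-1],[8,0.3,0,0,0,0,-1],[10,0.3,0,0,0,0,-1]]]';  python3 -m handwheel '[[[2.5,0,0,0,0,0,-1],[5,0,0,0,0,0,-1],[7.5,0,0,0,0,0,-1],[10,0,0,0,0,0,-1],[12.5,0,0,0,0,0,-1]]]'
```

```text
clock: 8.68
eef_pos: [480.1, -121.9, 46.4]
eef_rot: [-1.565, -0.001, -0.03]
wrist_force: [-0.5, 0.0, 6.2]
finger_gap: 0.4
clock: 9.1
eef_pos: [492.8, -122.2, 46.8]
eef_rot: [-1.565, -0.001, -0.03]
wrist_force: [-0.4, 0.3, 5.9]
finger_gap: 0.7
```

```bash
python3 -m handwheel '[[[2.5,0,0,0,0,0,-1],[5,0,0,0,0,0,-1],[7.5,0,0,0,0,0,-1],[10,0,0,0,0,0,-1],[12.5,0,0,0,0,0,-1]]]';  python3 -m handwheel '[[[2.5,0,0,0,0,0,-1],[5,0,0,0,0,0,-1],[7.5,0,0,0,0,0,-1],[10,0,0,0,0,0,-1],[12.5,0,0,0,0,0,-1]]]'
```

```text
clock: 9.52
eef_pos: [505.4, -122.5, 47.0]
eef_rot: [-1.565, -0.001, -0.03]
wrist_force: [-2.8, 1.0, 5.2]
finger_gap: 0.3
clock: 9.93
eef_pos: [518.1, -122.9, 47.3]
eef_rot: [-1.565, -0.002, -0.03]
wrist_force: [-1.2, 0.1, 4.9]
finger_gap: 0.4
```

```bash
python3 -m handwheel '[[[2.5,0,0,0,0,0,-1],[5,0,0,0,0,0,-1],[7.5,0,0,0,0,0,-1],[10,0,0,0,0,0,-1],[12.5,0,0,0,0,0,-1]]]';  python3 -m handwheel '[[[2.5,0,0,0,0,0,-1],[5,0,0,0,0,0,-1],[7.5,0,0,0,0,0,-1],[10,0,0,0,0,0,-1]]]'; python3 -m handwheel '[[[1,0,0,0,0,0,-1],[2,0,0,0,0,0,-1],[3,0,0,0,0,0,-1]]]'
```

```text
clock: 10.35
eef_pos: [530.7, -123.2, 47.5]
eef_rot: [-1.565, -0.002, -0.03]
wrist_force: [-2.4, 0.4, 4.2]
finger_gap: 0.4
clock: 10.68
eef_pos: [540.9, -123.5, 47.6]
eef_rot: [-1.565, -0.002, -0.03]
wrist_force: [-2.5, 1.3, 5.4]
finger_gap: 0.6
clock: 10.93
eef_pos: [543.5, -123.5, 47.4]
eef_rot: [-1.565, -0.0, -0.029]
wrist_force: [-5.7, 0.7, 4.6]
finger_gap: -0.1
```

```bash
python3 -m handwheel '[[[0.7,0,0,0,0,0,-1],[1.4,0,0,0,0,0,-1],[1.4,0,0,0,0,0,-1]]]'; python3 - <<'E'
from h import *
snap("s5","scene",280,190,420,295); snap("t5","top",285,125,445,285)
E
```

```text
clock: 11.18
eef_pos: [544.4, -123.5, 47.1]
eef_rot: [-1.565, 0.001, -0.029]
wrist_force: [-5.3, 0.3, 5.6]
finger_gap: 0.7
```

View pics/s5.png

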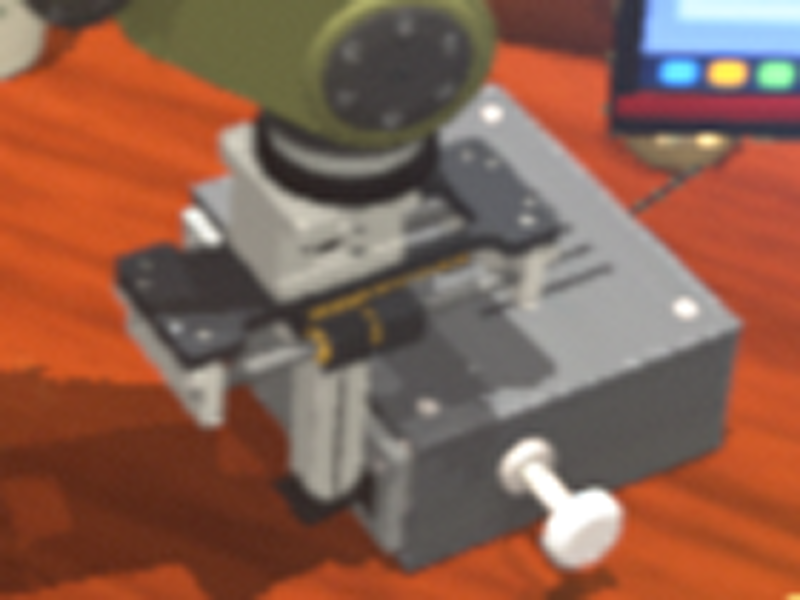

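View pics/t5.png

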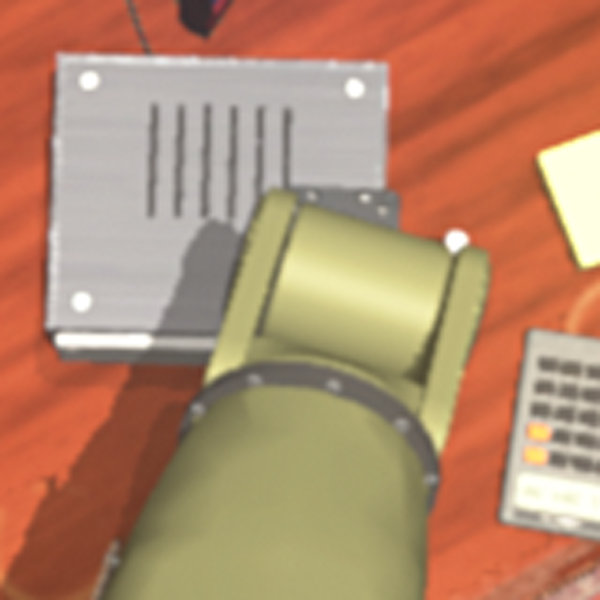

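The tray is almost against the box front, the screws sit at the same pixels as at the start (bay not moved), and the knob is out. I'll press a bit more to find the stop.

```bash
for i in 1; do :; done; python3 -m handwheel '[[[1,0,0,0,0,0,-1],[2,0,0,0,0,0,-1],[2,0,0,0,0,0,-1]]]'; python3 -m handwheel '[[[1,0,0,0,0,0,-1],[2,0,0,0,0,0,-1],[2,0,0,0,0,0,-1]]]'
```

```text
clock: 11.53
eef_pos: [545.9, -123.6, 46.9]
eef_rot: [-1.565, 0.003, -0.03]
wrist_force: [-5.7, 0.4, 5.9]
finger_gap: 0.4
clock: 11.78
eef_pos: [547.2, -123.6, 46.6]
eef_rot: [-1.564, 0.005, -0.029]
wrist_force: [-7.1, 0.5, 6.1]
finger_gap: 0.5
```

```bash
cat > bay.py <<'E'
from h import *
# compare the left box edge region + screws against start, by phase correlation; panel line profile
p,d=imaging.camera("top");a=np.load("top0_p.npy")
g=lambda x:cv2.cvtColor(x,cv2.COLOR_RGB2GRAY).astype(np.float32)
b=(slice(132,178),slice(290,345))
print("bay shift px",cv2.phaseCorrelate(g(a)[b].copy(),g(p)[b].copy(),cv2.createHanningWindow((55,46),cv2.CV_32F)))
print("profile col 310",p[205:225,310].mean(1).round(0))
cv2.imwrite("pics/cmp.png",cv2.resize(np.hstack([a[130:230,285:345],p[130:230,285:345]])[:,:,::-1],None,fx=6,fy=6))
P=cloud("top",d)
print([P[v,305:322].mean(0).round(1).tolist() for v in range(208,223)])
E
python3 bay.py
```

```text
bay shift px ((-0.038792271109844734, 0.032872607771775364), 0.9700573288732105)
profile col 310 [190. 189. 190. 192. 194. 197. 193. 163. 159. 237. 254. 254. 204. 119.
 104. 106. 101.  98.  97.  99.]
[[581.0, 4.0, 81.8], [579.1, 4.0, 80.3], [576.6, 3.9, 81.5], [574.3, 3.9, 81.5], [572.1, 3.9, 80.9], [580.6, 5.9, 24.7], [569.2, 4.2, 72.2], [566.7, 4.1, 73.4], [564.5, 4.1, 73.2], [563.3, 4.3, 67.6], [563.0, 4.7, 56.5], [563.1, 5.2, 43.2], [563.0, 5.6, 30.5], [550.6, 2.8, 87.7], [563.3, 6.7, 2.0]]
```

```bash
python3 -m handwheel '[[[1,0,0,0,0,0,-1],[2,0,0,0,0,0,-1],[2,0,0,0,0,0,-1]]]'; python3 -m handwheel '[[[1,0,0,0,0,0,-1],[2,0,0,0,0,0,-1],[2,0,0,0,0,0,-1]]]'; python3 bay.py
```

```text
clock: 12.08
eef_pos: [547.2, -123.6, 46.5]
eef_rot: [-1.564, 0.01, -0.029]
wrist_force: [-19.6, 1.2, 17.7]
finger_gap: 0.4
clock: 12.33
eef_pos: [547.1, -123.6, 46.5]
eef_rot: [-1.563, 0.015, -0.029]
wrist_force: [-23.0, 0.4, 19.0]
finger_gap: 0.6
bay shift px ((0.053353773153972384, 0.09917385053207539), 0.9501760158273909)
profile col 310 [190. 188. 189. 192. 194. 198. 193. 163. 159. 237. 254. 254. 205. 119.
 104. 108. 106. 100.  97.  99.]
[[581.3, 4.0, 80.5], [578.8, 4.0, 81.8], [576.6, 3.9, 81.1], [574.5, 4.0, 80.5], [557.8, 2.1, 155.1], [580.2, 5.9, 26.7], [569.2, 4.2, 72.4], [566.8, 4.1, 72.8], [550.7, 0.6, 147.5], [562.9, 4.2, 69.4], [563.0, 4.7, 56.6], [562.9, 5.1, 44.3], [563.0, 5.6, 30.5], [564.4, 6.5, 9.6], [563.6, 6.7, 0.8]]
```

Firm stop reached, and the bay has shifted less than 0.1 px. Lifting straight up first so the paddle isn't dragged back, then away.

```bash
python3 -m handwheel '[[[-0.3,-3,0,0,0,0,-1],[-0.3,-8,0,0,0,0,-1],[-1,-18,0,0,0,0,-1],[-3,-35,0,0,0,0,-1],[-6,-60,0,0,0,0,-1]]]'; python3 -m handwheel '[[[-5,-20,0,0,0,0,-1],[-10,-40,0,0,0,0,-1],[-10,-40,0,0,0,0,-1]]]'; python3 go.py 619 -250 140
```

```text
clock: 12.8
eef_pos: [541.3, -123.7, 106.0]
eef_rot: [-1.563, 0.018, -0.029]
wrist_force: [0.2, 0.7, -0.5]
finger_gap: 0.7
clock: 13.05
eef_pos: [533.0, -124.2, 150.4]
eef_rot: [-1.564, 0.012, -0.029]
wrist_force: [-0.1, -0.1, 0.2]
finger_gap: 0.5
clock 13.05 pos [ 533.  -124.2  150.4] F [-0.1 -0.1  0.2] gap 0.5
shift [  89.7    8.5 -123.3] turn [-0.37  0.02 -0.7 ]
```

```bash
python3 -m handwheel '[[[22,0,-30,0,0,0,-1],[44,0,-60,0,0,0,-1],[66,0,-90,0,0,0,-1],[90,8,-123,-0.4,0,-0.7,-1],[90,8,-123,-0.4,0,-0.7,-1]]]'; python3 go.py 620 -240 75; python3 - <<'E'
from h import *
snap("s6","scene",280,190,420,295)
E
```

```text
clock: 13.47
eef_pos: [620.2, -254.2, 136.4]
eef_rot: [-1.571, 0.002, -0.033]
wrist_force: [-0.9, -0.2, -0.1]
finger_gap: 0.7
clock 13.47 pos [ 620.2 -254.2  136.4] F [-0.9 -0.2 -0.1] gap 0.7
shift [-0.5 61.4 14.2] turn [ 0.01 -0.16 -0.14]
```

View pics/s6.png

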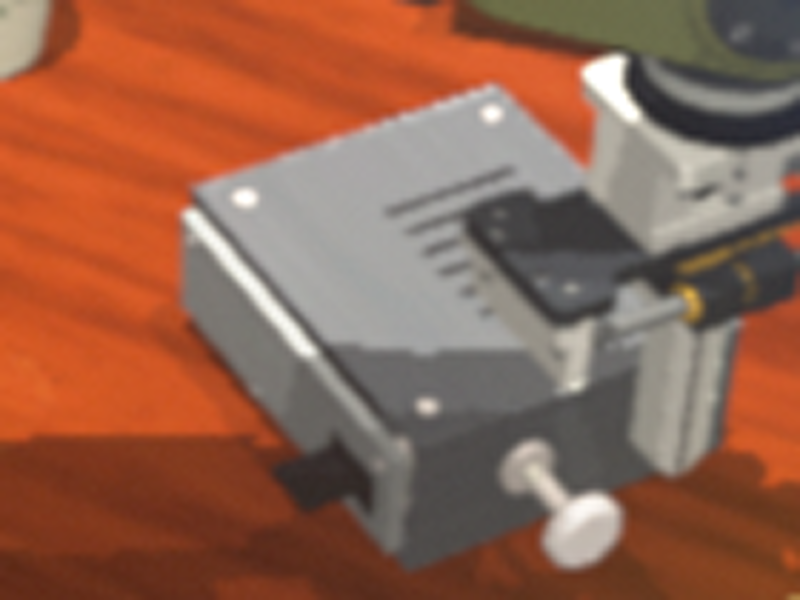

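The tray is shut, the lever is up and the knob is still out at (583,528). Now down in front of the knob's face.

```bash
python3 -m handwheel '[[[0,25,0,0,0,0,-1],[0,50,4,0,0,0,-1],[0,75,8,0,0,0,-1],[0,93,12,0,0,0,-1],[0,93,12,0,0,0,-1]]]'; python3 -m handwheel '[[[0,0,3,0,0,0,-1],[0,0,6,0,0,0,-1],[0,0,9,0,0,0,-1],[0,0,12,0,0,0,-1],[0,0,15,0,0,0,-1]]]'
```

```text
clock: 13.93
eef_pos: [617.3, -237.5, 40.1]
eef_rot: [-1.567, 0.009, -0.031]
wrist_force: [-0.1, -0.2, -0.6]
finger_gap: 0.6
clock: 14.35
eef_pos: [618.2, -222.4, 41.2]
eef_rot: [-1.568, 0.008, -0.031]
wrist_force: [-0.0, -1.1, 0.5]
finger_gap: 0.7
```

```bash
python3 -m handwheel '[[[0.5,0,1.5,0,0,0,-1],[0.5,0,3,0,0,0,-1],[0.5,0,4.5,0,0,0,-1]]]'; python3 -m handwheel '[[[0,0,1.5,0,0,0,-1],[0,0,3,0,0,0,-1]]]';python3 -m handwheel '[[[0,0,1.5,0,0,0,-1],[0,0,3,0,0,0,-1]]]'
```

```text
clock: 14.6
eef_pos: [618.5, -219.2, 41.5]
eef_rot: [-1.57, 0.008, -0.031]
wrist_force: [-1.9, -8.8, -1.3]
finger_gap: 0.4
clock: 14.77
eef_pos: [618.4, -217.2, 41.6]
eef_rot: [-1.572, 0.007, -0.031]
wrist_force: [-0.1, -7.9, -3.5]
finger_gap: 0.1
clock: 14.93
eef_pos: [618.5, -215.1, 41.6]
eef_rot: [-1.573, 0.007, -0.032]
wrist_force: [1.2, -5.4, -3.2]
finger_gap: 0.4
```

```bash
python3 -m handwheel '[[[0,0,1.5,0,0,0,-1],[0,0,3,0,0,0,-1],[0,0,4.5,0,0,0,-1]]]'; python3 -m handwheel '[[[0,0,1.5,0,0,0,-1],[0,0,3,0,0,0,-1]]]'; python3 -m handwheel '[[[0,0,1,0,0,0,-1],[0,0,1.5,0,0,0,-1]]]'
```

```text
clock: 15.18
eef_pos: [618.6, -210.6, 41.7]
eef_rot: [-1.573, 0.007, -0.032]
wrist_force: [-1.2, -1.8, -1.8]
finger_gap: 0.6
clock: 15.35
eef_pos: [618.7, -208.2, 42.0]
eef_rot: [-1.575, 0.007, -0.032]
wrist_force: [-2.4, -16.2, -2.4]
finger_gap: 0.6
clock: 15.52
eef_pos: [618.7, -208.3, 42.1]
eef_rot: [-1.578, 0.006, -0.032]
wrist_force: [0.4, -16.9, -4.9]
finger_gap: 0.4
```

```bash
python3 -m handwheel '[[[0,0,-10,0,0,0,-1],[0,0,-30,0,0,0,-1],[0,-20,-45,0,0,0,-1],[0,-60,-45,0,0,0,-1],[0,-95,-45,0,0,0,-1]]]'; python3 bay.py; python3 - <<'E'
from h import *
snap("s7","scene",280,190,420,295);snap("t7","top",285,125,445,285)
E
```

```text
clock: 15.93
eef_pos: [617.4, -253.2, 138.6]
eef_rot: [-1.577, 0.007, -0.033]
wrist_force: [0.5, 0.3, 1.3]
finger_gap: 0.5
bay shift px ((-0.0012264420376517648, 0.11888033367135264), 0.934299510386255)
profile col 310 [181. 179. 181. 182. 185. 188. 184. 155. 142. 219. 248. 249. 189. 111.
  99. 101.  94.  93.  92.  94.]
[[581.1, 4.0, 81.2], [578.9, 4.0, 81.1], [576.8, 4.0, 80.1], [574.5, 4.0, 80.6], [572.3, 3.9, 80.1], [581.7, 6.2, 19.1], [569.3, 4.2, 72.1], [566.8, 4.1, 73.3], [564.4, 4.1, 74.0], [562.7, 4.2, 70.8], [562.5, 4.6, 59.1], [562.7, 5.1, 45.6], [562.5, 5.5, 33.4], [563.0, 6.2, 17.2], [563.4, 6.7, 1.9]]
```

View pics/s7.png

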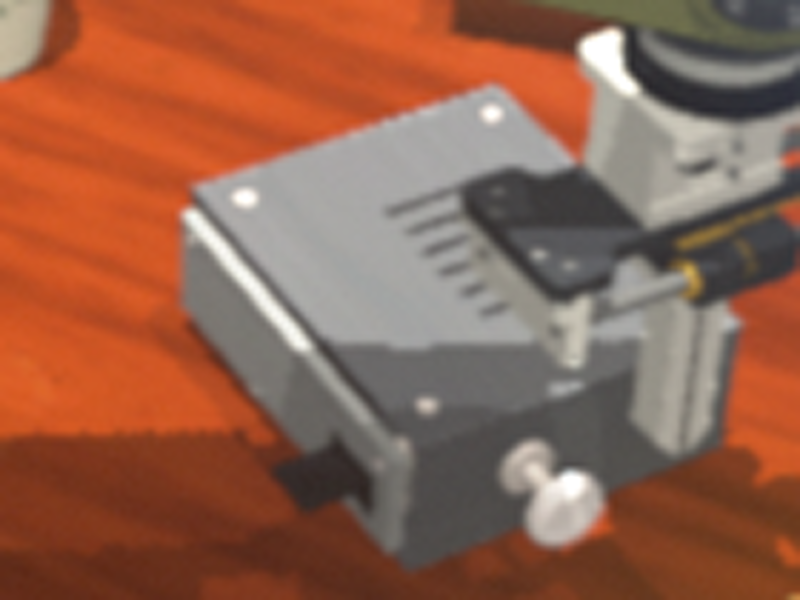

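View pics/t7.png

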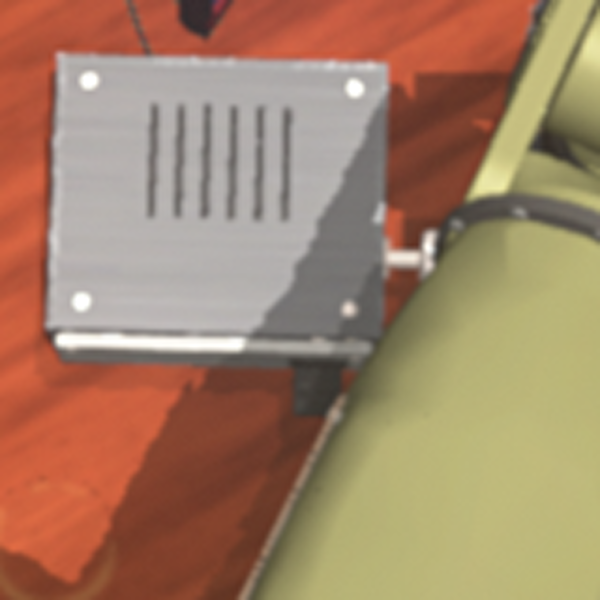

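The head is back at its starting pixel (about (378.7,278.7) in the full image). I'll move the arm clear and check numerically.

```bash
python3 -m handwheel '[[[-30,-20,-15,0,0,0,-1],[-60,-40,-30,0,0,0,-1],[-90,-60,-45,0,0,0,-1],[-120,-80,-60,0,0,0,-1],[-150,-80,-75,0,0,0,-1]]]'; python3 -m handwheel '[[[-30,0,-15,0,0,0,-1],[-60,0,-30,0,0,0,-1],[-60,0,-30,0,0,0,-1]]]'; python3 bay.py |head -1; python3 - <<'E'
from h import *
g=lambda x:cv2.cvtColor(x,cv2.COLOR_RGB2GRAY)
a=np.load("scene0_p.npy");p,d=snap("s8","scene",280,190,420,295);t,_=snap("t8","top",145,125,505,395)
for tag,A,B,(u0,v0,u1,v1) in(("knob scene",a,p,(367,268,390,290)),("knob top",np.load("top0_p.npy"),t,(393,182,410,206))):
    T=cv2.resize(g(A)[v0:v1,u0:u1],None,fx=8,fy=8,interpolation=cv2.INTER_CUBIC);I=cv2.resize(g(B)[v0-8:v1+8,u0-8:u1+8],None,fx=8,fy=8,interpolation=cv2.INTER_CUBIC)
    _,s,_,l=cv2.minMaxLoc(cv2.matchTemplate(I,T,cv2.TM_CCOEFF_NORMED));print(tag,"shift px",l[0]/8-8,l[1]/8-8,"score",round(s,3))
s=read_state();print(s["clock"],s["wrist_force"])
E
```

```text
clock: 16.5
eef_pos: [466.1, -323.1, 224.4]
eef_rot: [-1.581, -0.002, -0.031]
wrist_force: [0.5, -0.9, 1.1]
finger_gap: 0.7
clock: 16.75
eef_pos: [401.4, -352.7, 223.9]
eef_rot: [-1.581, -0.001, -0.034]
wrist_force: [1.2, 0.6, 0.4]
finger_gap: 0.3
bay shift px ((-0.001116116569018999, 0.13967248286964562), 0.9368003451161915)
knob scene shift px 0.0 0.0 score 0.999
knob top shift px 0.0 0.0 score 1.0
16.9 [0.21282953 0.20940378 0.89884822]
```

View pics/s8.png

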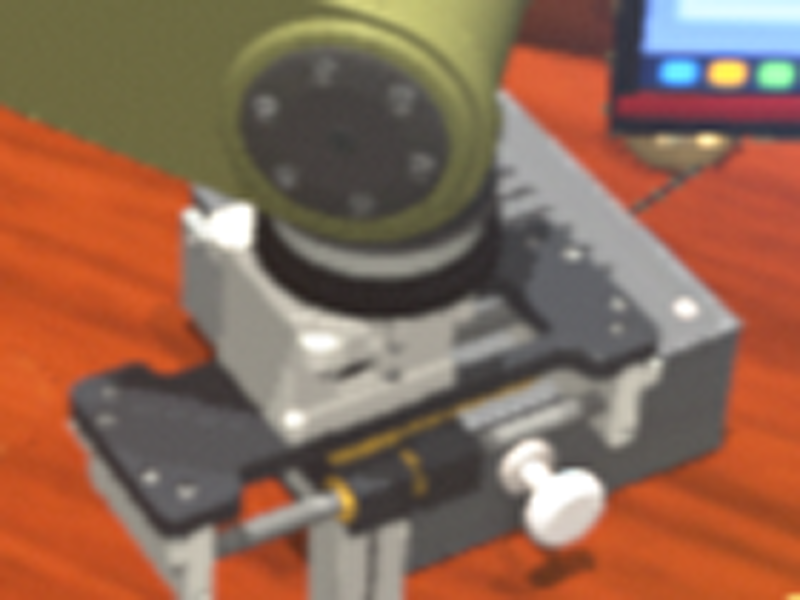

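View pics/t8.png

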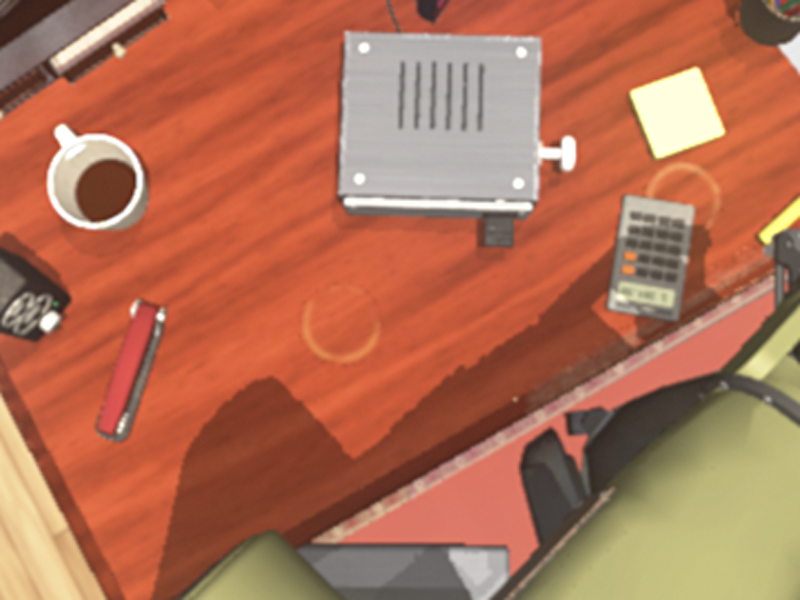

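```bash
python3 -m handwheel '[[[0,0,0,0,0,0,-1],[0,0,0,0,0,0,-1],[0,0,0,0,0,0,-1]]]'; python3 -c "
from cell import order,read_state
print(abs(read_state()['qd']).max()); print(order.sign_off())"
```

```text
clock: 17.15
eef_pos: [406.1, -350.4, 223.4]
eef_rot: [-1.58, -0.002, -0.031]
wrist_force: [0.5, -0.3, -0.3]
finger_gap: 0.5
0.0047959771367216755
the job is handed in; nothing more can be done
None
```

I drew the knob out to its stop, pressed the lever and pushed the tray shut, then pushed the knob home. The job was handed in at about 17 s of the 58 s allowed; the sign-off gives no verdict.

**Last checks:**
- **Knob:** back at its starting pixel in both camera views (0.0 px shift).
- **Tray:** shut against a firm stop; the panel's face measures about 90 mm further in than at the start.
- **Lever:** looks up in the pictures; I did not measure its angle.
- **Bay:** shifted about 0.14 px in the top view, well under 1 mm.
- **Surroundings:** the mug, stapler, calculator and sticky pad look where they were; I judged this by eye.
- **Robot:** clear of everything, with wrist force near zero.

**Forces that ran high:** readings briefly reached 22 N down on the lever, and about 23 N inward with 19 N down when the tray met its stop. These are at or slightly above the 20 N guide, but the bay did not visibly move or tip. All other readings stayed below 17 N.

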